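# Clamp a can end in the seam-check fixture with its thumbscrew

### The arm

A 6-joint arm with a two-finger parallel gripper is mounted at the origin on a cart in front of the work surface, level with it; the furniture and walls round the work are solid. World frame = base frame: x ahead of the robot, y to its left, z up, the work surface at z = 0. Lengths are in m, angles in degrees, forces in N, time in s.
With the tool pointing down it reaches from about 0.3 to 0.75 m from the base axis. Payload 8.5 kg.
Tool frame: the origin (TCP) lies midway between the tips of the shut fingers; the grasp point (between the pads) lies 19 mm behind it; z points along the fingers, y is the direction in which the jaws open and shut (so a half turn about z gives the same grasp; the last joint's range is limited). The gripper opens to 85 mm and grips with 20 to 120 N. Pads are 22 mm wide; open, the fingers measure 114 mm over their backs; the gripper's body (76 mm by 85 mm) begins 54 mm behind the grasp point. The pads swing forward as they close: fully open they stand 13 mm farther back than shut.
Start: joints at [-78.57, 21.807, 74.336, -0, 83.858, -12.336], TCP at [0.222, -0.503, 0.231] pointing down, gripper open.
Joint ranges: [-178.18, 178.18], [-50.72, 133.34], [12.68, 142.11], [-81.47, 261.47], [9.98, 163.14], [-165.26, 165.26]. Speed limits (degrees/s): [136.94, 136.94, 180, 180, 180, 180].

### API

Orientations are given as a 3x3 rotation matrix whose columns are the frame's x, y, z axes.
In Python, from rig import env, viewer, ticket gives the robot as it stands. The module is installed in compiled form; this text tells all that it offers.
- The arm moves only by the shell command python3 -m pendant 'ROWS' [FORCE]. ROWS is JSON, a list of rows, each a list of 3 entries, a list of its own where there are three numbers: the shift along the world's x, y, z in mm, then the turn about the world's z in rad, then the opening, from -1 (shut) to 1 (fully open). A call has 1 to 12 rows; each row shifts and turns the pose as measured when the row begins; what a row does not reach is not made up. A row lasts 1/8 s, in which the tool goes at most 62.5 mm and 10.7 degrees, less where a joint would pass 70% of its speed; a pose out of reach is approached as far as the arm can. A call with a gripper value outside its range is refused whole. The fingers move at their own pace and stop on an object; FORCE is the grip in N (left out, the last holds). Time passes only in rows, so rows that do not move let the fingers close. It gives the time, the measured TCP pose, the force and the opening at its end, in the units of the state.
- env.observe(): the state, without advancing time (a new reading comes with each control period).
- viewer.get_image(name): name is "scene" or "side" or "wrist"; returns (picture, depth): 384x512x3 uint8, red, green, blue; 384x512 float32, m along the optical axis (not along the pixel's ray), 0 where there is no reading.
- viewer.camera_params(name): a dict with "fx", "fy", "cx", "cy" (pixels), "rvec" (rotation vector, rad) and "tvec" (3), from world to camera coordinates, as OpenCV has them; the wrist camera has in their place "T_tool_cam" (4x4, takes a point from camera to tool coordinates, whose origin is the TCP and whose axes are the flange's). Camera axes: x right, y down, z forward; pixel columns grow to the right and rows downward; lengths in m; the calibration is good to about 2 mm. The wrist camera is an equidistant fisheye: a pixel r from the principal point sees the ray r / f radians off the axis. A picture is of the moment at which its call begins: read the wrist's pose just before it. camera_params takes no time and is no camera call.
- ticket.close_job(): hands the job in, once; it reports no verdict.
The state is a dict: "time_s": time; "q": joint angles; "qvel": joint speeds; "joint_efforts": joint torques, N m; "position": TCP position; "tool_rot": TCP orientation; "ft_force": force on the tool from outside, world axes, zero at the start; "wrist_torque": the same for the moment, N m; "grip_width": finger opening in m.
Only numpy, scipy, OpenCV 4.12 (cv2) and the standard library are available. Lean on these libraries where they do the work, as an engineer would, in place of code of your own. Each camera call takes 0.05 s, during which the arm holds its last target. There are 200 camera calls.

### The job

Swing the clamp arm of the seam-check fixture over the can end until the arm rests against its stop pin, then turn the knurled thumbscrew clockwise until its rubber foot is snugly seated on the can end. Stop as soon as the resistance rises clearly - the thin end must be held firmly, with more than a light touch, but not crushed - then let go, and leave the can end in its nest and the carrier, the tape roll and the can where they stand.

Things in the scene. Friction and masses are not known exactly. Their poses are not given: they have to be found in the camera images.
- fixture: fixed clamp fixture: aluminium bed plate 92 x 165 x 12 mm, steel ring nest (inner radius 30, 5 mm high), upright post 75 mm from the nest along its own -y; origin on the table under the nest centre, z up. A stop pin (radius 4.5, top 52 mm above the table) stands 43 mm from the nest along -y, 17.5 mm to the +x side of the closed arm
- swing_arm (a joint): angle of the dark clamp arm about the upright post: 0 = closed, against the stop, screw over the nest; positive = open, counterclockwise seen from above (towards the fixture's -x). Starts 0.6 to 1.0; stiff (0.12 N m), stays where it is left. Arm 24 mm wide, 38 to 50 mm above the table; screw axis 75 mm from the post axis
- post_axis (a point): point on the arm's hinge axis, 44 mm above the table
- thumbscrew: knurled steel thumbscrew, upright axis, at the arm's end: head 30 mm diameter, 22 mm high; origin at the head's centre, 80 mm above the table when fully up (it starts up to 0.7 rad below that). Clockwise seen from above lowers it, head and all, by 3 mm per rad (quick thread). Runs at about 0.11 N m; the slim shank twists 0.2 rad before it turns; it does not turn back by itself
- foot (a point): underside of the thumbscrew's rubber foot (25 mm diameter), on the screw axis, 56 mm below the head's centre. Once it is on the can end, the clamping force grows by some 90 N per rad of the head and the torque by about 0.008 N m for each N, above the running torque. Pushing down adds to the force. Below 5 N the end is loose, above 35 N it is crushed; 10 to 20 N is a good seat
- nest (a point): centre of the nest floor, 12 mm above the table, on which the can end lies
- can_end: loose thin aluminium can end, 57 mm diameter, 7 mm high, lying in the nest; origin at the centre of its underside, z up
- carrier_a: bystander: black plastic can carrier, 134 x 200 x 17 mm, flat on the table
- tape_roll: bystander: roll of brown tape, 101 mm diameter, 48 mm high, flat on the table
- table_can: bystander: plain aluminium can, 66 mm diameter, 122 mm high, upright; origin at the centre of its underside
Things that resemble listed ones, but are neither listed nor needed, are in the scene too. Leave any green look-alike of the can_end alone.

How it is judged (in metres and radians):
On the way, in this order (a step that is already met when the one before it is completed fails the run):
1. the arm is swung over the can end, against its stop (value of joint swing_arm below 0.05 rad), for 0.1 s.
2. the thumbscrew's foot is seated firmly on the can end (contact force between thumbscrew and can_end above 5 N), for 0.2 s.
At the end, for the whole second after the job is handed in: the arm is within 0.05 rad of its stop, the foot presses the can end with more than 5 N (and never pressed more than 35 N), and the can end lies flat (within 0.08 rad) and centred within 4 mm in its nest (value of joint swing_arm below 0.05 rad and contact force between thumbscrew and can_end above 5 N and horizontal distance between can_end and nest below 0.004 m and angle between can_end's own z axis and vertical below 0.08 rad); the robot touches nothing.
It fails at once if the can end is crushed (more than 35 N of clamping force) (contact force between thumbscrew and can_end above 35 N).
It fails at once if the carrier is moved by more than 20 mm (distance of carrier_a from where it was at the start of the episode above 0.02 m).
It fails at once if the tape roll is moved by more than 20 mm (distance of tape_roll from where it was at the start of the episode above 0.02 m).
It fails at once if the can is moved by more than 20 mm (distance of table_can from where it was at the start of the episode above 0.02 m).
It also fails if it takes over 72 s, if anything falls off the work surface, if the arm or the gripper's body presses on something with over 40 N, if the wrist force passes 120 N, or if a joint passes its speed limit or range.

## Working session

There is one attempt and no reset: what is moved stays moved. The work goes in short steps, Python scripts to look and compute and a shell command to move; the robot and the scene stay as the last step left them, time stands still between calls to the robot, and variables do not carry over. Pictures are saved under pics/ and viewed, about 8 in all and at most 12, crops included, and the job is handed in when it is done.

```bash
mkdir -p pics; cat > h.py <<'E'
import numpy as np, cv2
from rig import env, viewer, ticket
def cam(n):
    p=viewer.camera_params(n); K=np.array([[p['fx'],0,p['cx']],[0,p['fy'],p['cy']],[0,0,1.]])
    R=cv2.Rodrigues(np.array(p['rvec'],float))[0]; t=np.array(p['tvec'],float).reshape(3)
    return K,R,t
def pts(n,d):
    K,R,t=cam(n); v,u=np.mgrid[:384,:512]
    c=np.stack([(u-K[0,2])/K[0,0]*d,(v-K[1,2])/K[1,1]*d,d],-1)
    return (c-t)@R
def onplane(n,u,v,z):
    K,R,t=cam(n); r=R.T@np.linalg.solve(K,[u,v,1.]); o=-R.T@t
    return o+r*(z-o[2])/r[2]
E
python3 - <<'E'
from h import *
ims=[]
for n in('scene','side'):
    im,d=viewer.get_image(n); np.savez(f'{n}0.npz',im=im,d=d); 
    cv2.imwrite(f'pics/{n}0.png',cv2.resize(im[:,:,::-1],(800,600)))
print(env.observe())
E
```

```text
{'time_s': 0.1, 'q': array([-7.85701595e+01,  2.18405012e+01,  7.43782654e+01, -5.33869328e-05,
        8.38553650e+01, -1.23340413e+01]), 'qvel': array([ 0.08529605, -0.10153242, -0.05605942, -0.01163607, -0.00925365,
       -0.04826246]), 'joint_efforts': array([ 5.92518874e-03, -4.49218011e+01, -2.31656009e+01,  9.82823337e-06,
        3.64808104e-03, -9.07975135e-06]), 'position': array([ 0.22159739, -0.50312364,  0.23075453]), 'tool_rot': array([[ 9.15213869e-01,  4.02968372e-01, -2.57305647e-04],
       [ 4.02968360e-01, -9.15213032e-01,  1.26799759e-03],
       [ 2.75473445e-04, -1.26417502e-03, -9.99999163e-01]]), 'ft_force': array([ 0.930167  , -0.03857611, -0.37923139]), 'wrist_torque': array([-0.00175807, -0.05214307, -0.03496396]), 'grip_width': 0.08544520303630311}
```

View pics/scene0.png

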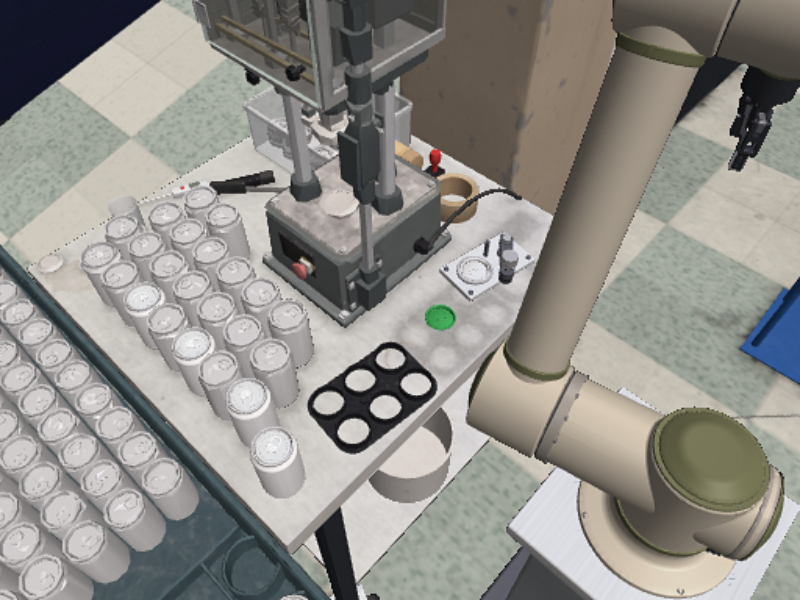

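View pics/side0.png

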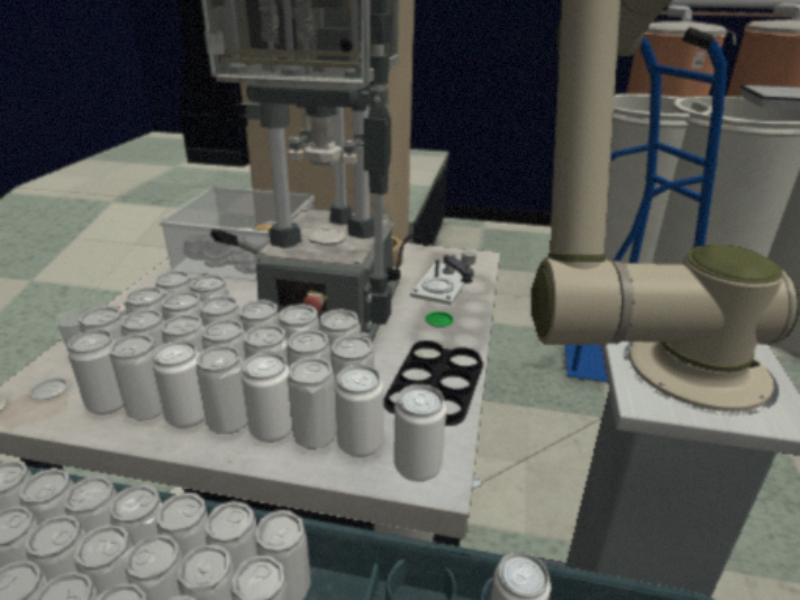

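The scene view shows the fixture at about (487,265) of 800×600, with nest ring at (473,269) and screw head and post at (508,250). The green look-alike is at (440,318), the carrier at (372,397). I'll enlarge the fixture and measure it.

```bash
python3 - <<'E'
from h import *
z=np.load('scene0.npz'); im=z['im']; d=z['d']
c=im[140:205,270:355]; cv2.imwrite('pics/c1.png',cv2.resize(c[:,:,::-1],None,fx=9,fy=9,interpolation=cv2.INTER_CUBIC))
P=pts('scene',d); print(cam('scene'))
for (u,v) in [(302,172),(312,155),(324,160),(324,168),(290,187),(335,160),(281,203)]: print(u,v,P[v,u].round(3))
m=(P[...,2]>.007)&(P[...,2]<.018)&(np.hypot(P[...,0]-P[172,302,0],P[...,1]-P[172,302,1])<.16)
q=P[m][:,:2].astype(np.float32); print(len(q),cv2.minAreaRect(q))
m=(P[...,2]>.03)&(P[...,2]<.12)&(np.hypot(P[...,0]-P[172,302,0],P[...,1]-P[172,302,1])<.13)
for v,u in np.argwhere(m)[::6]: print(u,v,P[v,u].round(3),im[v,u])
E
```

```text
(array([[404.96767408,   0.        , 248.49229825],
       [  0.        , 404.96767408, 193.46259094],
       [  0.        ,   0.        ,   1.        ]]), array([[-0.7267814 , -0.68678043, -0.01101955],
       [-0.53723367,  0.57837444, -0.61389168],
       [ 0.42798222, -0.44024498, -0.78931336]]), array([0.38915637, 0.30914374, 0.92297649]))
302 172 [ 0.486 -0.178  0.014]
312 155 [ 0.488 -0.222  0.052]
324 160 [ 0.432 -0.197  0.091]
324 168 [ 0.419 -0.182  0.08 ]
290 187 [ 0.482 -0.12  -0.   ]
335 160 [ 0.443 -0.284  0.013]
281 203 [ 0.46  -0.054  0.006]
1163 ((0.5277432203292847, -0.16639964282512665), (0.2664022743701935, 0.20463016629219055), 85.54367065429688)
281 128 [ 0.588 -0.194  0.115] [71 74 76]
280 129 [ 0.589 -0.192  0.111] [74 77 78]
302 129 [ 0.569 -0.274  0.068] [39 37 36]
298 130 [ 0.573 -0.259  0.071] [65 64 64]
278 131 [ 0.588 -0.181  0.112] [76 78 77]
298 131 [ 0.572 -0.259  0.068] [64 62 62]
278 132 [ 0.586 -0.179  0.11 ] [76 79 79]
297 132 [ 0.57  -0.251  0.071] [48 47 49]
278 133 [ 0.586 -0.18   0.106] [76 78 79]
296 133 [ 0.57  -0.246  0.069] [42 42 43]
276 
[... 5625 characters left out ...]
6] [93 90 91]
328 168 [ 0.408 -0.185  0.086] [104 101 102]
323 169 [ 0.42  -0.179  0.078] [87 84 85]
329 169 [ 0.409 -0.192  0.075] [111 107 108]
324 170 [ 0.416 -0.179  0.076] [88 85 86]
320 171 [ 0.434 -0.19   0.049] [63 64 69]
326 171 [ 0.411 -0.182  0.073] [99 96 95]
323 172 [ 0.424 -0.191  0.052] [34 34 35]
320 173 [ 0.43  -0.184  0.049] [57 57 62]
326 173 [ 0.416 -0.194  0.051] [100 100 108]
322 174 [ 0.421 -0.182  0.053] [ 93  94 104]
328 174 [ 0.409 -0.194  0.052] [77 79 89]
324 175 [ 0.416 -0.185  0.049] [ 95  96 108]
321 176 [ 0.421 -0.178  0.047] [37 37 40]
327 176 [ 0.41  -0.192  0.045] [56 55 59]
324 177 [ 0.415 -0.185  0.042] [57 57 61]
323 178 [ 0.415 -0.18   0.043] [55 54 59]
```

View pics/c1.png

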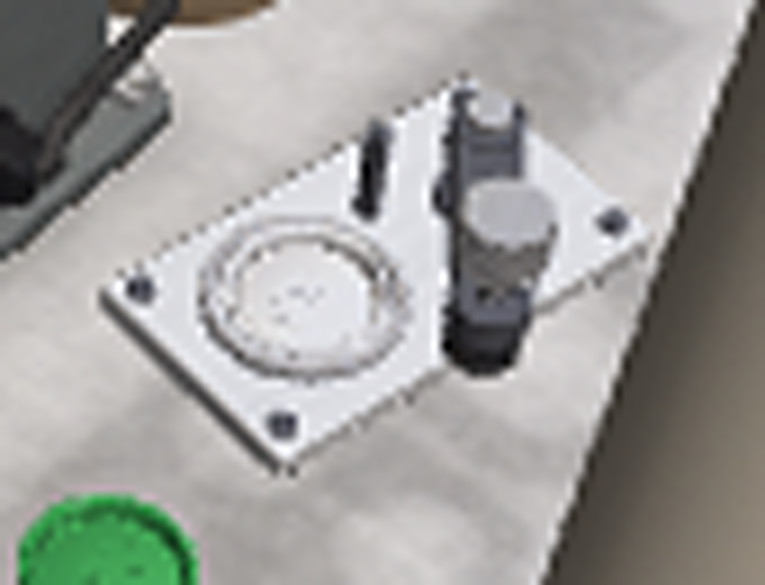

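The crop shows four things:
- Nest ring, centre at crop (303,297).
- Stop pin at (372,165).
- Post top at (490,108).
- Screw head top at (509,212), with the arm open.

Only this end lies in the fixture nest, so it is the can end. The green end at crop (105,560) lies outside and stays untouched. Next come the coordinates and clearance.

```bash
python3 - <<'E'
from h import *
f=lambda x,y,z:onplane('scene',270+(x+.5)/9-.5,140+(y+.5)/9-.5,z)
N=f(303,297,.017);S=f(509,212,.090);A=f(490,105,.058);pin=f(376,125,.052)
C=[f(100,297,.012),f(285,470,.012),f(645,240,.012),f(465,75,.012)]
print('nest',N,'screw',S,'post',A,'pin',pin); print(np.round(C,3))
C=np.array(C)[:,:2]; e1=(C[2]-C[1]+C[3]-C[0])/2; print('len',np.linalg.norm(e1),'-y dir',np.degrees(np.arctan2(e1[1],e1[0])),'width',np.linalg.norm((C[1]-C[0]+C[2]-C[3])/2),'ctr',C.mean(0))
a=np.degrees(np.arctan2(*(N-A)[1::-1])) ;b=np.degrees(np.arctan2(*(S-A)[1::-1]))
print('NP',np.linalg.norm((N-A)[:2]),a,'SP',np.linalg.norm((S-A)[:2]),b,'pinN',np.linalg.norm((pin-N)[:2]))
for n in('scene','side'):
    P=pts(n,np.load(n+'0.npz')['d']); r=np.hypot(P[...,0]-N[0],P[...,1]-N[1])
    for lo,hi in[(.06,.1),(.1,.14),(.14,.2),(.2,.3),(.3,.45),(.45,.6)]:
        m=(P[...,2]>lo)&(P[...,2]<hi)&(r<.2)&(P[...,0]>.5)
        if m.any(): i=np.argmin(np.where(m,r,9)); print(n,lo,m.sum(),r.flat[i].round(3),P.reshape(-1,3)[i].round(3), 'minx',P[m][:,0].min().round(3))
for i in range(4):
    o=env.observe(); print(o['wrist_torque'],o['ft_force'])
print(viewer.camera_params('wrist'))
E
```

```text
nest [ 0.48037441 -0.17674104  0.017     ] screw [ 0.42131158 -0.19237239  0.09      ] post [ 0.46816887 -0.25244949  0.058     ] pin [ 0.4928996  -0.22513106  0.052     ]
[[ 0.532 -0.135  0.012]
 [ 0.442 -0.12   0.012]
 [ 0.415 -0.277  0.012]
 [ 0.505 -0.298  0.012]]
len 0.16228137245113294 -y dir -99.40134928971347 width 0.09183953643936145 ctr [ 0.47337786 -0.20753618]
NP 0.07668600937748732 80.84171326127212 SP 0.07618965667940747 127.95254581532053 pinN 0.049984733817689704
scene 0.06 640 0.08 [ 0.558 -0.158  0.067] minx 0.546
scene 0.1 418 0.104 [ 0.584 -0.178  0.101] minx 0.551
scene 0.14 1214 0.098 [ 0.576 -0.157  0.151] minx 0.576
scene 0.2 322 0.152 [ 0.609 -0.095  0.258] minx 0.551
scene 0.3 851 0.103 [ 0.578 -0.146  0.447] minx 0.548
scene 0.45 2000 0.092 [ 0.569 -0.154  0.463] minx 0.548
side 0.06 168 0.084 [ 0.563 -0.162  0.061] minx 0.548
side 0.1 55 0.106 [ 0.586 -0.174  0.107] minx 0.552
side 0.14 505 0.101 [ 0.579 -0.155  0.146] minx 0.579
side 0.2 360 0.156 [ 0.612 -0.093  0.236] minx 0.61
side 0.3 377 0.103 [ 0.578 -0.144  0.449] minx 0.551
side 0.45 294 0.094 [ 0.571 -0.152  0.456] minx 0.551
[-0.00175807 -0.05214307 -0.03496396] [ 0.930167   -0.03857611 -0.37923139]
[-0.00175807 -0.05214307 -0.03496396] [ 0.930167   -0.03857611 -0.37923139]
[-0.00175807 -0.05214307 -0.03496396] [ 0.930167   -0.03857611 -0.37923139]
[-0.00175807 -0.05214307 -0.03496396] [ 0.930167   -0.03857611 -0.37923139]
{'fx': 297.3186396354542, 'fy': 297.3186396354542, 'cx': 252.45618115721595, 'cy': 192.3450990284491, 'T_tool_cam': array([[ 6.40669728e-04, -9.58470697e-01, -2.85190308e-01,
         7.21272624e-02],
       [ 9.99999277e-01,  9.04188518e-04, -7.92344369e-04,
        -6.99998789e-05],
       [ 1.01730466e-03, -2.85189595e-01,  9.58470584e-01,
        -1.42812809e-01],
       [ 0.00000000e+00,  0.00000000e+00,  0.00000000e+00,
         1.00000000e+00]])}
```

Everything checks out: nest to post 77 mm and screw to post 76 mm (75 given), bed 162×92 mm, arm open by about 0.82 rad. I'll set out above the screw with the jaws along the swing chord (yaw about 16°).

```bash
python3 -m pendant '[[[25,39,0],0.18,1],[[25,39,0],0.18,1],[[25,39,0],0.18,1],[[25,39,0],0.18,1],[[25,39,0],0.18,1],[[25,39,-10],0.18,1],[[25,39,-20],0.18,1],[[25,38,-20],0.18,1],[[0,0,0],0,1]]' 30
cat >> h.py <<'E'
def wpts(u,v,o=None):  # ray from wrist pixel: origin, dir in world
    o=o or env.observe(); p=viewer.camera_params('wrist'); T=p['T_tool_cam']
    x=(u-p['cx'])/p['fx']; y=(v-p['cy'])/p['fy']; r=np.hypot(x,y)+1e-12
    d=np.array([np.sin(r)*x/r,np.sin(r)*y/r,np.cos(r)])
    R=o['tool_rot']; return R@T[:3,3]+o['position'], R@T[:3,:3]@d
def wplane(u,v,z,o=None):
    a,d=wpts(u,v,o); return a+d*(z-a[2])/d[2]
def wproj(X,o=None):
    o=o or env.observe(); p=viewer.camera_params('wrist'); T=p['T_tool_cam']
    t=o['tool_rot'].T@(np.array(X)-o['position']); c=T[:3,:3].T@(t-T[:3,3])
    th=np.arctan2(np.hypot(c[0],c[1]),c[2]); h=np.hypot(c[0],c[1])
    return p['cx']+p['fx']*th*c[0]/h, p['cy']+p['fy']*th*c[1]/h
def st():
    o=env.observe(); R=o['tool_rot']
    print('t',o['time_s'],'pos',(o['position']*1000).round(1),'yaw_y',np.degrees(np.arctan2(R[1,1],R[0,1])).round(1),'q6',o['q'][5].round(1),'F',o['ft_force'].round(2),'T',o['wrist_torque'].round(3),'w',o['grip_width'].round(4)); return o
E
python3 - <<'E'
from h import *
o=st(); im,d=viewer.get_image('wrist'); np.savez('w1.npz',im=im,d=d)
cv2.imwrite('pics/w1.png',cv2.resize(im[:,:,::-1],(800,600)))
for X in[(.421,-.192,.09),(.468,-.252,.058),(.480,-.177,.017)]: print(np.array(wproj(X,o)).round(1),(np.array(wproj(X,o))*800/512).round())
E
```

```text
time_s: 1.23
position: [0.4251, -0.1812, 0.1767]
tool_rot: [[-0.324, 0.946, -0.005], [0.946, 0.324, 0.002], [0.003, -0.004, -1.0]]
ft_force: [-0.8, -0.4, 0.8]
grip_width: 0.0853Traceback (most recent call last):
  File "<stdin>", line 2, in <module>
  File "h.py", line 28, in st
    print('t',o['time_s'],'pos',(o['position']*1000).round(1),'yaw_y',np.degrees(np.arctan2(R[1,1],R[0,1])).round(1),'q6',o['q'][5].round(1),'F',o['ft_force'].round(2),'T',o['wrist_torque'].round(3),'w',o['grip_width'].round(4)); return o
                                                                                                                                                                                                           ^^^^^^^^^^^^^^^^^^^^^
AttributeError: 'float' object has no attribute 'round'
```

```bash
sed -i "s/o\['grip_width'\].round(4)/round(o['grip_width'],4)/" h.py
python3 - <<'E'
from h import *
o=st(); im,d=viewer.get_image('wrist'); np.savez('w1.npz',im=im,d=d)
cv2.imwrite('pics/w1.png',cv2.resize(im[:,:,::-1],(800,600)))
for X in[(.421,-.192,.09),(.468,-.252,.058),(.480,-.177,.017)]: print(np.array(wproj(X,o)).round(1),(np.array(wproj(X,o))*800/512).round())
E
```

```text
t 1.225 pos [ 425.1 -181.2  176.7] yaw_y 18.9 q6 -56.6 F [-0.82 -0.44  0.78] T [-0.023 -0.011 -0.038] w 0.0853
[244.5 208.5] [382. 326.]
[270.8 264.9] [423. 414.]
[303.4 190. ] [474. 297.]
```

View pics/w1.png

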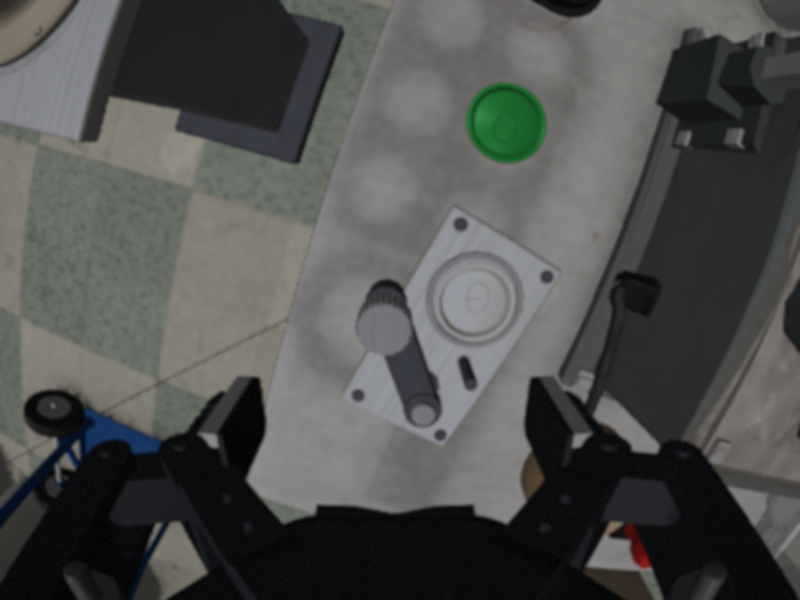

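The wrist view shows the head at (384,325), the post at (424,411) and the nest at (475,299). All three are within 3 px of the projected estimates. I'll narrow the jaws and descend around the head.

```bash
python3 -m pendant '[[[-4,-11,0],0,0.25],[[0,0,-20],0,0.25],[[0,0,-20],0,0.25],[[0,0,-10],0,0.25],[[0,0,0],0,0.25]]' 30; python3 -c "
from h import *
st()"
```

```text
time_s: 1.9
position: [0.4192, -0.2014, 0.1283]
tool_rot: [[-0.31, 0.951, -0.0], [0.951, 0.31, -0.004], [-0.004, -0.002, -1.0]]
ft_force: [0.8, -0.1, -0.0]
grip_width: 0.0533
t 1.9 pos [ 419.2 -201.4  128.3] yaw_y 18.1 q6 -58.1 F [ 0.76 -0.07 -0.04] T [-0.013  0.004  0.022] w 0.0533
```

```bash
python3 -m pendant '[[[2,9,0],0,0.25],[[0,0,0],0,0.25]]' 30; python3 -m pendant '[[[0,0,-20],0,0.25],[[0,0,-20],0,0.25],[[0,0,-20],0,0.25],[[0,0,-5],0,0.25],[[0,0,0],0,0.25]]'; python3 -c "
from h import *
st()"
```

```text
time_s: 2.15
position: [0.4216, -0.1926, 0.1295]
tool_rot: [[-0.309, 0.951, 0.001], [0.951, 0.309, -0.005], [-0.005, -0.001, -1.0]]
ft_force: [-0.9, -0.5, 0.3]
grip_width: 0.0535
time_s: 2.78
position: [0.4233, -0.1929, 0.0656]
tool_rot: [[-0.311, 0.95, 0.006], [0.95, 0.311, -0.01], [-0.011, 0.003, -1.0]]
ft_force: [-0.8, -0.5, 0.3]
grip_width: 0.0534
t 2.775 pos [ 423.3 -192.9   65.6] yaw_y 18.1 q6 -57.0 F [-0.78 -0.46  0.35] T [-0.03   0.024 -0.039] w 0.0534
```

```bash
python3 -m pendant '[[[9,4,0],0,0.25],[[7,4,0],0,0.25],[[7,4,0],0,0.25],[[7,3,0],0,0.25],[[7,3,0],0,0.25],[[7,1,0],0,0.25],[[7,1,0],0,0.25],[[0,0,0],0,0.25]]'; python3 -c "
from h import *
st()"
```

```text
time_s: 3.78
position: [0.4783, -0.171, 0.067]
tool_rot: [[-0.312, 0.95, 0.007], [0.95, 0.312, -0.01], [-0.012, 0.003, -1.0]]
ft_force: [0.2, -0.6, -1.1]
grip_width: 0.0534
t 3.775 pos [ 478.3 -171.    67. ] yaw_y 18.2 q6 -50.9 F [ 0.24 -0.64 -1.14] T [-0.009  0.001  0.006] w 0.0534
```

```bash
python3 -m pendant '[[[5,-1,-1],0,0.25],[[5,-1,-1],0,0.25],[[0,0,0],0,0.25]]'; python3 - <<'E'
from h import *
o=st(); im,d=viewer.get_image('wrist'); np.savez('w2.npz',im=im,d=d)
cv2.imwrite('pics/w2.png',cv2.resize(im[100:340,140:460,::-1],(800,600)))
for X in[(.48,-.177,.09),(.468,-.252,.058)]: print(((np.array(wproj(X,o))-[140,100])*2.5).round())
E
```

```text
time_s: 4.15
position: [0.4891, -0.1736, 0.065]
tool_rot: [[-0.311, 0.95, 0.008], [0.95, 0.311, -0.011], [-0.013, 0.004, -1.0]]
ft_force: [-0.6, 0.2, 0.3]
grip_width: 0.0533
t 4.15 pos [ 489.1 -173.6   65. ] yaw_y 18.1 q6 -50.4 F [-0.57  0.16  0.32] T [ 0.004 -0.018  0.017] w 0.0533
[232. 430.]
[119. 569.]
```

View pics/w2.png

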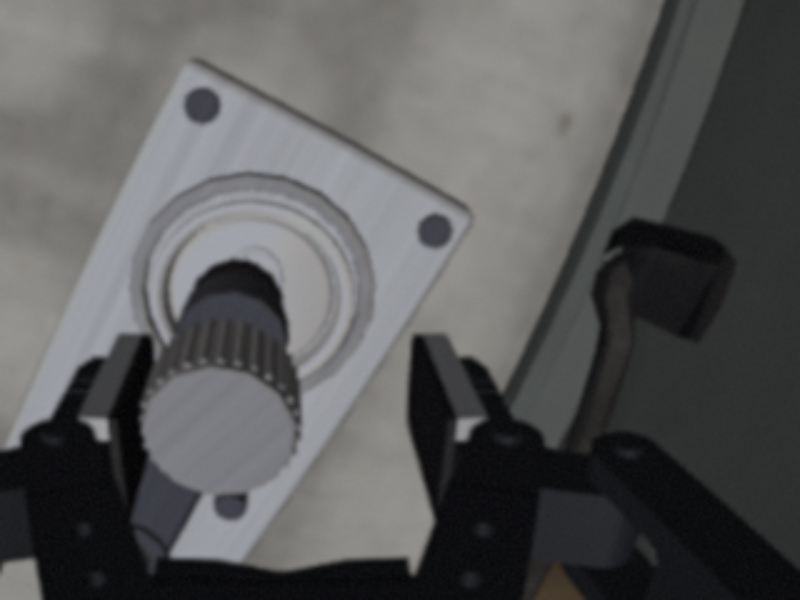

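The head centre is at crop (221,430), against (232,430) expected when closed. That leaves about 2–3 mm, so I'll push on until force builds.

```bash
for i in 1; do python3 -m pendant '[[[3,0,0],0,0.25],[[2,0,0],0,0.25]]' | grep -E "pos|force"; done; python3 -m pendant '[[[2,0,0],0,0.25]]' | grep -E "pos|force";  python3 -m pendant '[[[2,0,0],0,0.25]]' | grep -E "pos|force"
```

```text
position: [0.4933, -0.1736, 0.0649]
ft_force: [-9.1, -2.4, 2.0]
position: [0.4935, -0.1735, 0.0646]
ft_force: [-13.7, -3.0, 5.4]
position: [0.4934, -0.1735, 0.0644]
ft_force: [-13.4, -3.5, 6.5]
```

Firmly on the stop (about 14 N reaction). I'll back off to centre on the head and rotate the open jaws counterclockwise for a long clockwise turn.

```bash
python3 -m pendant '[[[-11,-4,0],0,0.25],[[0,0,0],0,0.25],[[0,0,0],0.18,0.25],[[0,0,0],0.18,0.25],[[0,0,0],0.18,0.25],[[0,0,0],0.18,0.25],[[0,0,0],0.18,0.25],[[0,0,0],0.18,0.25],[[0,0,0],0.18,0.25],[[0,0,0],0.18,0.25],[[0,0,0],0,0.25]]'; python3 - <<'E'
from h import *
o=st(); im,d=viewer.get_image('wrist'); np.savez('w3.npz',im=im,d=d)
cv2.imwrite('pics/w3.png',cv2.resize(im[100:340,100:420,::-1],(800,600)))
for X in[(.482,-.1772,.09),(.468,-.252,.058)]: print(((np.array(wproj(X,o))-[100,100])*2.5).round())
E
```

```text
time_s: 6.08
position: [0.4868, -0.1786, 0.0659]
tool_rot: [[-0.973, -0.229, 0.019], [-0.229, 0.973, -0.002], [-0.018, -0.006, -1.0]]
ft_force: [-0.5, -0.9, -0.0]
grip_width: 0.0533
t 6.075 pos [ 486.8 -178.6   65.9] yaw_y 103.2 q6 -137.1 F [-0.51 -0.91 -0.05] T [ 0.022 -0.053 -0.024] w 0.0533
[393. 409.]
[ 77. 201.]
```

View pics/w3.png

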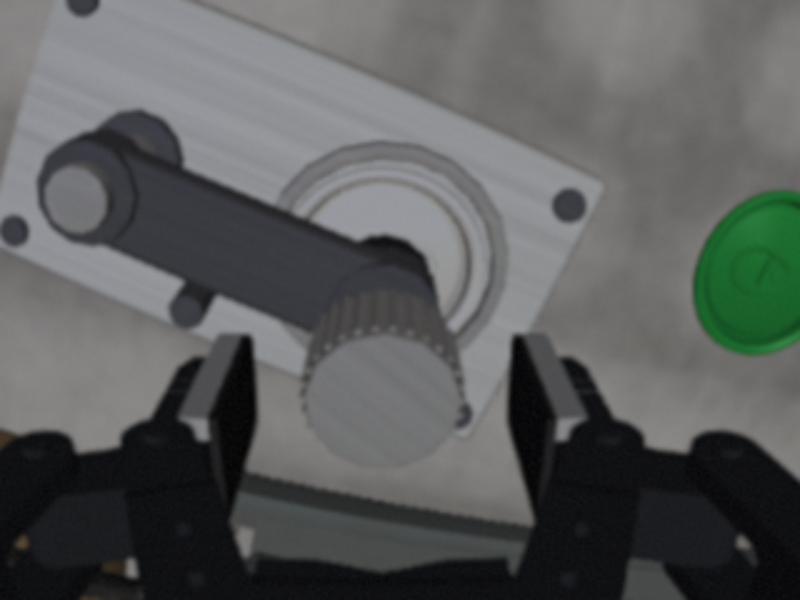

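The arm is closed against the pin (187,300), with the head at (384,400) centred between the pads. I'll shift −5 mm in x, drop 4 mm, and close at 40 N.

```bash
python3 -c "
from h import *
print(wplane(253.6,260,.09))"; python3 -m pendant '[[[-5,0,-4],0,0.25],[[0,0,0],0,0.25]]' 40; python3 -m pendant '[[[0,0,0],0,-0.4],[[0,0,0],0,-1],[[0,0,0],0,-1],[[0,0,0],0,-1]]' 40; python3 -c "
from h import *
st()"
```

```text
[ 0.48051251 -0.17922186  0.09      ]
time_s: 6.38
position: [0.4815, -0.1785, 0.0615]
tool_rot: [[-0.975, -0.222, 0.019], [-0.222, 0.975, -0.002], [-0.018, -0.006, -1.0]]
ft_force: [0.2, 1.2, -0.3]
grip_width: 0.0535
time_s: 6.88
position: [0.4816, -0.1792, 0.0619]
tool_rot: [[-0.975, -0.22, 0.019], [-0.22, 0.975, -0.003], [-0.018, -0.007, -1.0]]
ft_force: [-0.0, -1.1, 0.7]
grip_width: 0.0287
t 6.875 pos [ 481.6 -179.2   61.9] yaw_y 102.7 q6 -136.9 F [-0.03 -1.14  0.72] T [-0.211  0.056 -0.018] w 0.0287
```

```bash
for i in 1 2; do python3 -m pendant '[[[0,0,-0.3],-0.1,-1],[[0,0,-0.3],-0.1,-1],[[0,0,-0.3],-0.1,-1]]' >/dev/null; python3 -c "
from h import *
st()"; done
```

```text
t 7.25 pos [ 482.1 -179.4   61.7] yaw_y 85.0 q6 -118.8 F [-0.76 -1.82  1.28] T [-0.167  0.087  0.128] w 0.0288
t 7.625 pos [ 482.3 -179.7   60.9] yaw_y 67.3 q6 -100.6 F [-0.26 -1.56  0.78] T [-0.162  0.098  0.175] w 0.0284
```

```bash
for i in 1 2 3; do python3 -m pendant '[[[0,0,-0.4],-0.1,-1],[[0,0,-0.3],-0.1,-1]]' >/dev/null; python3 -c "
from h import *
st()"; done
```

```text
t 7.875 pos [ 482.5 -179.8   60.3] yaw_y 55.5 q6 -88.4 F [-0.52 -1.42  0.3 ] T [-0.224  0.052  0.073] w 0.0281
t 8.125 pos [ 482.5 -179.9   59.6] yaw_y 43.6 q6 -76.3 F [-2.41 -1.55  0.93] T [-0.218  0.183  0.085] w 0.0284
t 8.375 pos [ 482.4 -179.9   59. ] yaw_y 31.8 q6 -64.2 F [-0.86 -1.75  1.43] T [-0.227  0.134  0.109] w 0.0281
```

```bash
cat > t.py <<'E'
from h import *
o=env.observe(); R=o['tool_rot']; print(round(o['time_s'],2),'z',round(o['position'][2]*1e3,1),'yaw',round(np.degrees(np.arctan2(R[1,1],R[0,1])),1),'Fz',round(o['ft_force'][2],1),'Tz',round(o['wrist_torque'][2],3))
E
for i in 1 2 3 4 5 6; do python3 -m pendant '[[[0,0,-0.2],-0.06,-1]]' >/dev/null; python3 t.py; done
```

```text
8.5 z 58.8 yaw 28.3 Fz 1.0 Tz 0.062
8.62 z 58.7 yaw 24.7 Fz 0.9 Tz 0.081
8.75 z 58.5 yaw 21.2 Fz 1.2 Tz 0.131
8.88 z 58.3 yaw 17.6 Fz 0.7 Tz 0.13
9.0 z 58.1 yaw 14.1 Fz 1.7 Tz 0.099
9.12 z 57.9 yaw 10.5 Fz 0.6 Tz 0.063
```

```bash
for i in 1 2 3 4 5; do python3 -m pendant '[[[0,0,-0.2],-0.06,-1]]' >/dev/null; python3 t.py; done
```

```text
9.25 z 57.7 yaw 7.0 Fz 1.7 Tz 0.098
9.38 z 57.6 yaw 3.5 Fz 2.4 Tz 0.069
9.5 z 57.5 yaw -0.1 Fz 3.0 Tz 0.116
9.62 z 57.4 yaw -3.6 Fz 2.7 Tz 0.168
9.75 z 57.4 yaw -7.1 Fz 2.0 Tz 0.184
```

```bash
for i in 1 2 3 4; do python3 -m pendant '[[[0,0,0],0,-1]]' >/dev/null; python3 t.py; done;  python3 -m pendant '[[[0,0,-0.1],-0.03,-1]]' >/dev/null; python3 t.py;python3 -m pendant '[[[0,0,0],0,-1]]' >/dev/null; python3 t.py
```

```text
9.88 z 57.4 yaw -7.1 Fz 0.2 Tz 0.153
10.0 z 57.4 yaw -7.0 Fz 0.6 Tz 0.131
10.12 z 57.4 yaw -7.0 Fz 1.6 Tz 0.18
10.25 z 57.4 yaw -7.0 Fz 2.3 Tz 0.16
10.38 z 57.3 yaw -8.8 Fz 2.0 Tz 0.096
10.5 z 57.3 yaw -8.8 Fz 1.2 Tz 0.193
```

```bash
for k in 1 2; do python3 -m pendant '[[[0,0,-0.1],-0.04,-1]]' >/dev/null; python3 t.py; for i in 1 2 3 4; do python3 -m pendant '[[[0,0,0],0,-1]]' >/dev/null; python3 t.py; done; done
```

```text
10.62 z 57.3 yaw -11.1 Fz 2.1 Tz 0.19
10.75 z 57.3 yaw -11.1 Fz 1.9 Tz 0.171
10.88 z 57.3 yaw -11.1 Fz 1.3 Tz 0.161
11.0 z 57.3 yaw -11.0 Fz 1.7 Tz 0.166
11.12 z 57.3 yaw -11.0 Fz 2.0 Tz 0.139
11.25 z 57.2 yaw -13.4 Fz 2.2 Tz 0.194
11.38 z 57.3 yaw -13.3 Fz 2.0 Tz 0.131
11.5 z 57.3 yaw -13.3 Fz 1.5 Tz 0.183
11.62 z 57.3 yaw -13.3 Fz 1.3 Tz 0.194
11.75 z 57.3 yaw -13.2 Fz 1.5 Tz 0.112
```

The torque has plateaued at about 0.16, so the fingers may be slipping on the head. I'll firm the grip and take a small step to tell.

```bash
python3 -m pendant '[[[0,0,0],0,-1],[[0,0,0],0,-1]]' 80 | grep width; python3 t.py; for k in 1 2; do python3 -m pendant '[[[0,0,-0.1],-0.04,-1]]' >/dev/null; python3 t.py; for i in 1 2 3 4; do python3 -m pendant '[[[0,0,0],0,-1]]' >/dev/null; python3 t.py; done; done
```

```text
grip_width: 0.028
12.0 z 57.4 yaw -13.2 Fz 2.6 Tz 0.171
12.12 z 57.3 yaw -15.6 Fz 3.9 Tz 0.217
12.25 z 57.4 yaw -15.6 Fz 2.0 Tz 0.195
12.38 z 57.4 yaw -15.5 Fz 2.7 Tz 0.197
12.5 z 57.3 yaw -15.5 Fz 2.5 Tz 0.126
12.62 z 57.3 yaw -15.5 Fz 1.7 Tz 0.195
12.75 z 57.3 yaw -17.8 Fz 4.0 Tz 0.223
12.88 z 57.3 yaw -17.8 Fz 2.9 Tz 0.215
13.0 z 57.3 yaw -17.7 Fz 2.4 Tz 0.229
13.12 z 57.3 yaw -17.7 Fz 2.6 Tz 0.219
13.25 z 57.3 yaw -17.7 Fz 3.0 Tz 0.186
```

With the firmer grip the torque rises about 0.028 per 0.04 rad, as the data predict. It now averages about 0.21, which is 13–15 N of clamping. I'll stop, let go and rise straight up.

```bash
python3 -m pendant '[[[0,0,0],0,0.3],[[0,0,0],0,0.3],[[0,0,0],0,0.3],[[0,0,0],0,0.3]]' 20; python3 t.py; python3 -m pendant '[[[0,0,15],0,0.3],[[0,0,20],0,0.3],[[0,0,20],0,0.3],[[0,0,20],0,0.3],[[0,0,20],0,0.3],[[0,0,0],0,0.3]]'; python3 - <<'E'
from h import *
o=st(); im,d=viewer.get_image('wrist'); cv2.imwrite('pics/w4.png',cv2.resize(im[100:340,100:420,::-1],(800,600)))
im,d=viewer.get_image('scene'); a=cv2.resize(im[140:205,270:355,::-1],(400,300),interpolation=2)
im,d=viewer.get_image('side'); b=cv2.resize(im[150:210,250:330,::-1],(400,300),interpolation=2)
cv2.imwrite('pics/s4.png',np.hstack([a,b]))
for X in[(.481,-.1785,.085),(.468,-.252,.058),(.48,-.177,.017)]: print(((np.array(wproj(X,o))-[100,100])*2.5).round())
E
```

```text
time_s: 13.75
position: [0.4821, -0.1793, 0.0567]
tool_rot: [[0.304, 0.952, -0.018], [0.952, -0.304, -0.017], [-0.022, -0.012, -1.0]]
ft_force: [0.7, -0.1, 0.4]
grip_width: 0.0556
13.75 z 56.7 yaw -17.7 Fz 0.4 Tz 0.007
time_s: 14.5
position: [0.4816, -0.1788, 0.154]
tool_rot: [[0.304, 0.952, -0.018], [0.952, -0.305, -0.016], [-0.021, -0.013, -1.0]]
ft_force: [-0.4, -0.5, -0.0]
grip_width: 0.0555
t 14.5 pos [ 481.6 -178.8  154. ] yaw_y -17.7 q6 -14.7 F [-0.35 -0.51 -0.01] T [ 0.009 -0.038 -0.01 ] w 0.0555
[383. 256.]
[411. 418.]
[381. 194.]
```

View pics/w4.png

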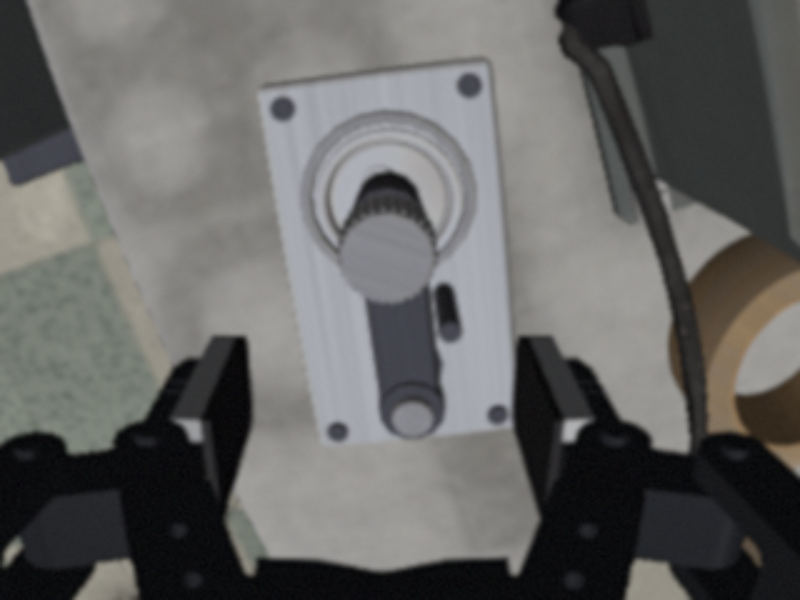

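View pics/s4.png

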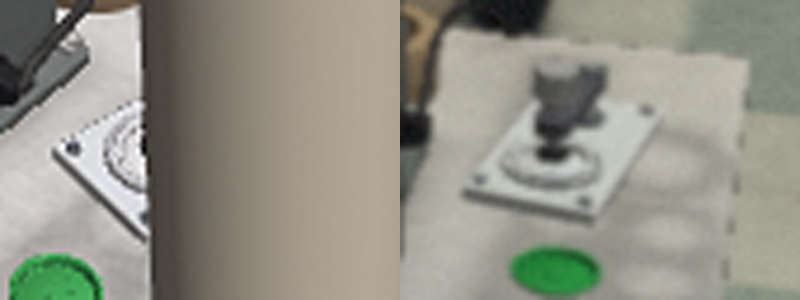

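The wrist view shows the arm parallel to the bed and beside the pin, with the head at (387,258) against (383,256) predicted. The end is concentric in the nest at (388,195). The side view shows the foot down on the can end, and the gripper is clear. Handing in.

```bash
python3 -c "
from h import *
st(); print(ticket.close_job())"
```

```text
t 14.65 pos [ 480.8 -178.3  152.1] yaw_y -17.7 q6 -14.7 F [-0.29 -0.09 -0.92] T [ 0.013 -0.051  0.017] w 0.0553
the job is handed in; nothing more can be done
None
```

I swung the clamp arm onto its stop pin and turned the thumbscrew clockwise until its foot was seated on the can end. I then let go, rose clear and handed the job in at 14.7 s; no verdict was reported.

- **Arm:** I pushed the screw head with the straddling jaws until the stop pushed back with about 14 N. The last wrist view shows the arm closed beside the pin, within 4 px of where it should be.
- **Screw:** With the 40 N grip the torque levelled off at about 0.16 N m, because the fingers were probably slipping on the head. I raised the grip to 80 N, and the torque then rose by about 0.028 N m per 0.04 rad, as expected. I stopped at about 0.21 N m, against about 0.10 N m when running free. That puts the clamping force at roughly 13–15 N, but this is an estimate: single torque readings scatter by about 0.03 N m, and about 2 N of it was downward push from the gripper.
- **Last checks:** The can end looks centred in its nest, the foot is down on it, and the robot touches nothing. I did not measure the clamping force after letting go. The robot hid part of the scene view, so the final check relied on the wrist and side views. I did not re-measure the carrier, tape roll or can, but the robot was never near them.

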